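Push the grease tin through the gate posts into its keeper

TASK

Put the round grease tin away for the night: push it along the counter, steadily and without flicking it, through the narrow gap between the two steel gate posts of its keeper and on until it sits home against the back stop. Do not pick the tin up or tip it; it stays flat on the counter all the way. Leave the padlock beside the keeper, the silver lock cylinder and the loupe where they are.

Things in the scene. Friction and masses are not known exactly. Their poses are not given: they have to be found in the camera images.
- grease_tin: Round flat metal tin with a plain pale lid, 70 mm in diameter (69.6 mm at the lid's rim) and 24 mm high, about 0.08 kg, loose and flat on the counter. Origin: centre of its underside.
- tin_keeper: Fixed low keeper, screwed to the counter, open above, no floor (the tin slides on the counter). Origin: on the counter where the tin's centre is when home. +x points from the mouth in to the back stop, +y left looking in. Aluminium side rails 18 mm high, inner faces at y = +-40 mm; rubber pad of the back stop at x = +35 mm. It spans x = -65 to +51 and y = -58 to +58 mm.
- keeper_gap (a point): Middle of the 75 mm wide gap between the keeper's two round steel gate posts, at counter height, at x = -55 mm in the keeper's frame; axes as the keeper's. The posts are 20 mm in diameter and 24 mm high, their centres 47.5 mm to either side (+-y) of this point.
- left_post (a point): Centre of the top of the keeper's left gate post (left looking in), 24 mm above the counter.
- right_post (a point): Centre of the top of the keeper's right gate post, 24 mm above the counter.
- back_stop (a point): Middle of the top edge of the back stop, above the face of its rubber pad, 18 mm above the counter.
- padlock: Brass padlock lying flat, 54 x 40 x 13 mm, loose, left of the keeper; a bystander. Origin: centre of its underside.
- silver_cylinder: Silver lock cylinder lying flat, 33 x 65 x 17 mm, loose, right of the keeper's mouth; a bystander. Origin: centre of its underside.
- loupe: Small black cup-shaped loupe, 39 mm in diameter, 27 mm high, standing loose to the right of the tin and keeper; a bystander. Origin: centre of its underside.
There are look-alikes about, which are no part of the job. Of the things that look like the grease_tin, the largest one is meant.

How it is judged (in metres and radians):
On the way:
1. the tin, flat on the counter, passes between the two gate posts (x of grease_tin in the frame of tin_keeper between -0.085 and -0.03 m and y of grease_tin in the frame of tin_keeper between -0.012 and 0.012 m and height (world z) of grease_tin below 0.008 m), for 0.05 s.
At the end, for the whole second after the job is handed in: The tin stands still and flat on the counter inside the keeper, its centre within 6 mm of the home point along the keeper (in touch with the back stop, or nearly) and within 8 mm across it; the three loose bystanders are within 20 mm of where they stood (x of grease_tin in the frame of tin_keeper between -0.006 and 0.006 m and y of grease_tin in the frame of tin_keeper between -0.008 and 0.008 m and height (world z) of grease_tin below 0.006 m and angle between grease_tin's own z axis and vertical below 0.08 rad and linear speed of grease_tin below 0.01 m/s and distance of each of padlock, silver_cylinder, loupe from where it was at the start of the episode below 0.02 m).
It fails at once if the tin is lifted off the counter (height (world z) of grease_tin above 0.01 m).
It fails at once if the tin is tipped by more than about 11 degrees (angle between grease_tin's own z axis and vertical above 0.2 rad).
It fails at once if the tin is flicked (faster than 0.5 m/s) (linear speed of grease_tin above 0.5 m/s).
It fails at once if the padlock, the silver lock cylinder or the loupe is moved more than 20 mm (distance of any of padlock, silver_cylinder, loupe from where it was at the start of the episode above 0.02 m).
It also fails if it takes over 53 s, if anything falls off the work surface, if the arm or the gripper's body presses on something with over 40 N, if the wrist force passes 120 N, or if a joint passes its speed limit or range.

ROBOT

A 7-joint arm with a two-finger parallel gripper is mounted at the origin on a cart in front of the work surface, level with it; the furniture and walls round the work are solid. World frame = base frame: x ahead of the robot, y to its left, z up, the work surface at z = 0. Lengths are in mm, angles in rad, forces in N, time in s.
With the tool pointing down it reaches from about 425 to 1025 mm from the base axis. Payload 3.6 kg.
Tool frame: the origin (TCP) lies midway between the tips of the shut fingers; the grasp point (between the pads) lies 19 mm behind it; z points along the fingers, y is the line along which they close (so a half turn about z gives the same grasp; the last joint's range is limited). The gripper opens to 85 mm and grips with 20 to 120 N. Pads are 22 mm wide; open, the fingers measure 114 mm over their backs; the gripper's body (76 mm by 85 mm) begins 54 mm behind the grasp point. The pads swing forward as they close: fully open they stand 13 mm farther back than shut.
Start: joints at [-1.375, 0.591, 0.048, 1.609, -0.033, 0.943, -0.034], TCP at [206.477, 694.98, 231.302] pointing down, gripper open.
Joint ranges: [-2.69, 2.69], [-0.47, 2.24], [-1.27, 1.36], [0.19, 2.51], [-1.53, 4.68], [0.08, 2.07], [-3.09, 3.09]. Speed limits (rad/s): [2.57, 2.57, 3.14, 3.14, 3.14, 3.14, 3.14].

INTERFACE

Orientations are given as a rotation vector (axis times angle).
In Python, from rig import read_state, snapshot, camera_info, sign_off gives the robot as it stands.
- The arm moves only by the tool send_rows, never from a script. Its argument "increments" is one flat list of numbers, 7 for each row, row after row: the opening, from -1 (shut) to 1 (fully open), then the shift along the tool's x, y, z scaled (see below), then the turn, a rotation vector about the tool's x, y, z scaled (see below). A call has 1 to 8 rows; each row shifts and turns the commanded pose from where the row before left it, along the tool's axes as they then stand; what a row does not reach is not made up. The controller multiplies each number of a shift by 250 mm and each number of a turn by 8 degrees. A row lasts 1/8 s, in which the tool goes at most 62.5 mm and 10.7 degrees, less where a joint would pass 70% of its speed; a pose out of reach is approached as far as the arm can. A call with a number of a shift or a turn outside -1 to 1 is refused whole. A call with a gripper value outside its range is refused whole. The fingers move at their own pace and stop on an object; the grip force is fixed at half the most. Time passes only in rows, so rows that do not move let the fingers close. It gives the time, the measured TCP pose, the force, the opening and the grip force at its end, in the units of the state.
- read_state(): the state, without advancing time (a new reading comes with each control period).
- snapshot(name): name is "scene" or "side" or "wrist"; returns the picture (400x640x3 uint8, red, green, blue); there is no depth.
- camera_info(name): a dict with "camera_matrix" (3x3 intrinsics, pixels), "k1" (the pictures are not rectified: a ray, as slopes to the right and down, at radius r is drawn at 1 + k1 r^2 times it, then the intrinsics apply), "R" (3x3) and "t" (3): a world point X has camera coordinates R X + t. Camera axes: x right, y down, z forward; pixel columns grow to the right and rows downward; lengths in mm; the calibration is good to about 2 mm. A picture is of the moment at which its call begins: read the wrist's pose just before it. camera_info takes no time and is no camera call; for the wrist camera it gives the pose at the moment of the call.
- sign_off(): hands the job in; it is judged then, once.
The state is a dict: "t": time; "joints": joint angles; "joint_vel": joint speeds; "tau": joint torques, N m; "tcp_pos": TCP position; "tcp_rot": TCP orientation; "force": force on the tool from outside, world axes, zero at the start; "ft_torque": the same for the moment, N m; "gripper_width": finger opening in mm; "gripper_force": force on a finger pad.
Only numpy, scipy, OpenCV 4.12 (cv2) and the standard library are available. Lean on these libraries where they do the work, as an engineer would, in place of code of your own. Each camera call takes 0.05 s, during which the arm holds its last target. There are 200 camera calls.

## Working session

There is one attempt and no reset: what is moved stays moved. The work goes in short steps, Python scripts to look and compute and a tool call to move; the robot and the scene stay as the last step left them, time stands still between calls to the robot, and variables do not carry over. Pictures are saved under pics/ and viewed, at most 14 in all, crops included, and the job is handed in when it is done.

Besides the shell and the picture viewer there is one more tool, called after ">>>" as a command line: name --argument value ..., lists and objects as JSON in quotes. send_rows: Moves the arm, as the interface text tells. Shifts and turns lie within -1 to 1; 1 stands for 250 mm of shift or 8 degrees of turn. Its arguments: {"type":"object","properties":{"increments":{"type":"array","items":{"type":"number","minimum":-1,"maximum":1}}},"required":["increments"]}

```bash
mkdir -p pics; cat > h.py <<'E'
import numpy as np, cv2
from rig import *
def ray(n,uv,z,ci=None):
    c=ci or camera_info(n); K=np.array(c["camera_matrix"]);R=np.array(c["R"]);t=np.array(c["t"]);k=c["k1"]
    uv=np.atleast_2d(np.array(uv,float))
    d=cv2.undistortPoints(uv.reshape(-1,1,2),K,np.array([k,0,0,0,0.])).reshape(-1,2)
    w=np.c_[d,np.ones(len(d))]@R; o=-R.T@t
    return o+w*((z-o[2])/w[:,2])[:,None]
def save(n,f):
    im=snapshot(n); cv2.imwrite('pics/'+f,im[:,:,::-1]); return im
E
python3 - <<'E'
from h import *
a=save("scene","scene0.png");b=save("side","side0.png")
s=read_state();print(s["t"],s["tcp_pos"],s["tcp_rot"],s["gripper_width"])
for n in("scene","side"):
    c=camera_info(n);print(n,-np.array(c["R"]).T@np.array(c["t"]))
E
```

```text
0.1 [206.27510443 694.26266396 230.25521283] [-0.45195423 -3.10873345  0.00317884] 85.251395814763
scene [   55.0022274  -1071.46036319   610.30105917]
side [ 254.61371191 -962.33999038  575.52289048]
```

View pics/scene0.png

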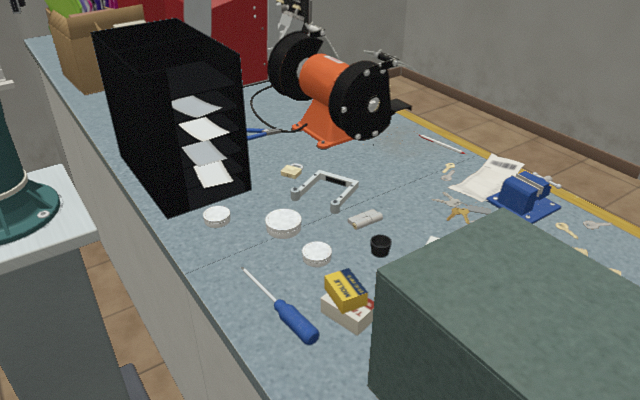

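View pics/side0.png

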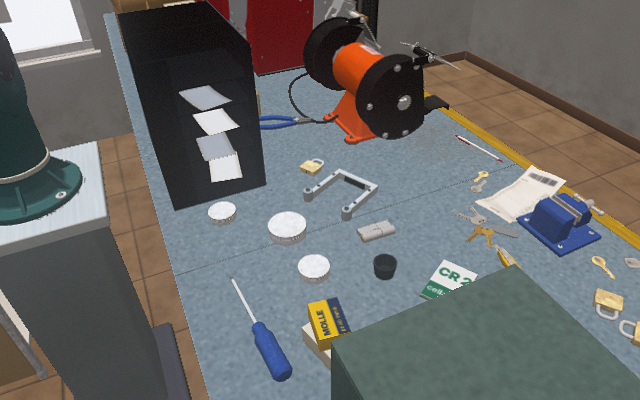

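The scene view shows the largest tin at (283,222), with smaller look-alikes at (216,216) and (317,253). The keeper's posts are near (295,192) and (336,206), the padlock at (291,171), the cylinder at (366,219) and the loupe at (381,246). The side view shows the same: tin (287,227), posts near (309,191) and (347,212).

```bash
python3 - <<'E'
from h import *
for n,f,pts in(("scene","scene0.png",[(216,213),(283,219),(317,250)]),("side","side0.png",[(222,210),(287,224),(314,264)])):
    im=cv2.imread('pics/'+f); hsv=cv2.cvtColor(im,cv2.COLOR_BGR2HSV)
    m=((hsv[...,1]<40)&(hsv[...,2]>185)).astype(np.uint8)
    m=cv2.morphologyEx(m,cv2.MORPH_CLOSE,np.ones((3,3)))
    k,l,s,c=cv2.connectedComponentsWithStats(m)
    for p in pts:
        i=l[p[1],p[0]]; print(n,p,s[i],c[i])
    P={"scene":dict(tins=pts,lp=(295,189),rp=(336,206),pad=(291,170),cyl=(366,218),loupe=(381,246)),
       "side":dict(tins=pts,lp=(309,190),rp=(347,212),pad=(312,166),cyl=(376,231),loupe=(385,266))}[n]
    for k,v in P.items(): print(k,ray(n,v,24 if k in('tins','lp','rp') else 10).round(0)[:,:2].tolist())
    x0=265 if n=="scene" else 255
    y0=155
    cv2.imwrite(f'pics/c_{n}.png',cv2.resize(im[y0:y0+100,x0:x0+133],(798,600),interpolation=cv2.INTER_CUBIC))
E
```

```text
scene (216, 213) [203 206  27  16 330] [216.12121212 213.12727273]
scene (283, 219) [265 209  37  21 608] [282.80427632 218.88651316]
scene (317, 250) [302 241  30  20 446] [316.39461883 250.4103139 ]
tins [[356.0, -278.0], [454.0, -369.0], [455.0, -483.0]]
lp [[530.0, -292.0]]
rp [[564.0, -392.0]]
pad [[576.0, -201.0]]
cyl [[600.0, -442.0]]
loupe [[568.0, -526.0]]
side (222, 210) [208 201  28  19 393] [221.32824427 209.92620865]
side (287, 224) [268 211  38  26 777] [286.54440154 223.8957529 ]
side (314, 264) [298 254  32  24 609] [313.44334975 265.49917898]
tins [[358.0, -278.0], [454.0, -369.0], [457.0, -480.0]]
lp [[530.0, -294.0]]
rp [[566.0, -387.0]]
pad [[578.0, -201.0]]
cyl [[597.0, -443.0]]
loupe [[566.0, -524.0]]
```

View pics/c_side.png

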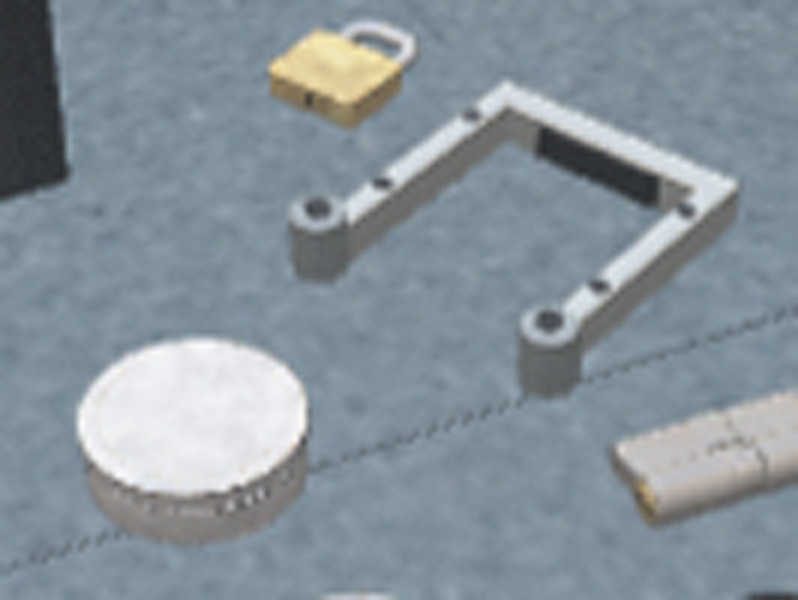

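View pics/c_scene.png

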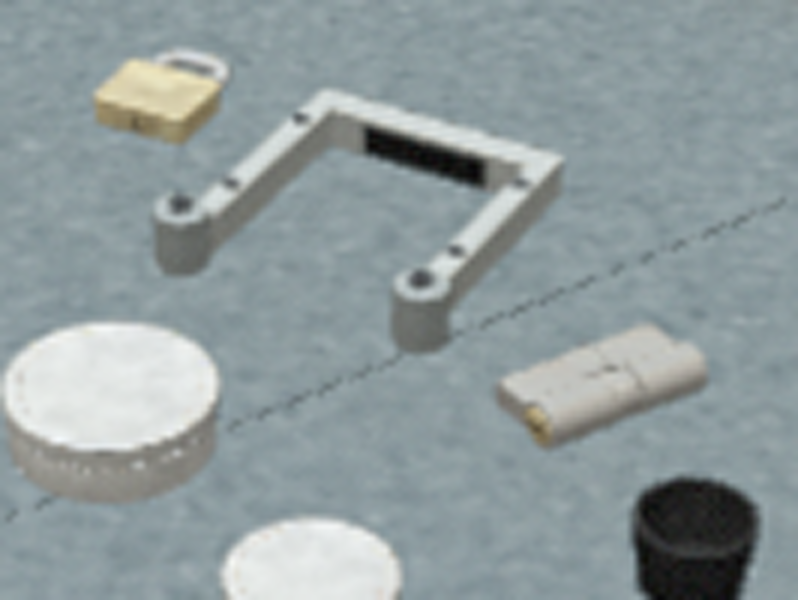

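The crops show clear targets (crop pixels). Side: post tops (319,207) and (550,321), pad top edge (540,128)–(660,180), lid centre (193,416). Scene: posts (181,204) and (422,280), pad edge (365,128)–(486,160), lid centre (111,386).

```bash
python3 - <<'E'
from h import *
D={"side":((255,155),[(319,207),(550,321),(193,416)],[(540,128),(660,180)]),"scene":((265,155),[(181,204),(422,280),(111,386)],[(365,128),(486,160)])}
for n,(o,p,q) in D.items():
    f=lambda a:(np.array(a)+.5)/6-.5+np.array(o)
    L,R,T=ray(n,f(p),24)[:,:2]; B=ray(n,f(q),18)[:,:2].mean(0)
    g=(L+R)/2; y=(L-R)/np.linalg.norm(L-R); x=np.array([y[1],-y[0]])
    print(n,L.round(1),R.round(1),T.round(1),B.round(1),"sep",np.linalg.norm(L-R),"yaw",np.degrees(np.arctan2(x[1],x[0])),"yawB",np.degrees(np.arctan2(*(B-g)[::-1])),"dist(90)",np.linalg.norm(B-g),"home",g+55*x,"tin in keeper",(T-g)@x-55,(T-g)@y)
s=read_state(); from scipy.spatial.transform import Rotation as Ro
print(Ro.from_rotvec(s["tcp_rot"]).as_matrix().round(3), s["tcp_pos"])
E
```

```text
side [ 529.3 -289.9] [ 570.3 -376. ] [ 453.3 -368.3] [ 630.2 -297.6] sep 95.32076796858328 yaw 25.518127921598914 yawB 23.716818975137688 dist(90) 87.81411743928628 home [ 599.45236755 -309.26130571] tin in keeper -157.26687294111258 9.704922753356556
scene [ 530.4 -290.7] [ 571.9 -376.7] [ 454.1 -369.3] [ 629.9 -298.8] sep 95.513043384057 yaw 25.79421519974481 yawB 23.89167675294455 dist(90) 86.19035602352056 home [ 600.65402111 -309.7849698 ] tin in keeper -157.84353363147704 10.141329505707887
[[-0.959  0.285 -0.   ]
 [ 0.285  0.959 -0.002]
 [-0.    -0.002 -1.   ]] [206.27510443 694.26266396 230.25521283]
```

```bash
python3 - <<'E'
from h import *
b=ray("scene",[(170,215),(250,190)],0);print(b.round(0),ray("side",[(175,209),(265,184)],0).round(0))
for z in(250,300,350,400,450):print(z,ray("scene",[(107,73),(241,55),(93,32),(182,20),(330,30)],z).round(0)[:,:2].tolist())
print("grinder",ray("scene",[(300,135),(345,145),(395,110)],0).round(0))
im=cv2.imread('pics/scene0.png')[0:220,80:420];cv2.imwrite('pics/cab.png',cv2.resize(im,None,fx=2.3,fy=2.3))
E
```

```text
[[ 287. -199.    0.]
 [ 466. -208.    0.]] [[ 278. -203.    0.]
 [ 468. -204.    0.]]
250 [[266.0, -19.0], [536.0, -77.0], [319.0, 294.0], [540.0, 267.0], [801.0, -34.0]]
300 [[237.0, -165.0], [469.0, -215.0], [282.0, 105.0], [473.0, 81.0], [697.0, -178.0]]
350 [[208.0, -311.0], [402.0, -353.0], [246.0, -85.0], [405.0, -105.0], [594.0, -322.0]]
400 [[178.0, -457.0], [336.0, -491.0], [209.0, -274.0], [338.0, -290.0], [490.0, -466.0]]
450 [[149.0, -603.0], [269.0, -629.0], [172.0, -464.0], [271.0, -476.0], [387.0, -610.0]]
grinder [[ 699.  -49.    0.]
 [ 761. -159.    0.]
 [1005.  -71.    0.]]
```

View pics/cab.png

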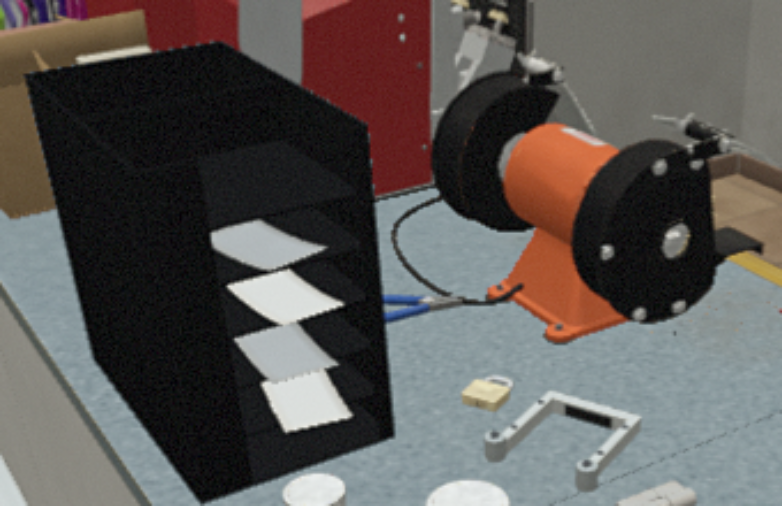

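>>> send_rows --increments '[1,0,-0.064,-0.2,0,0,0,1,0,-0.064,-0.2,0,0,0,1,0,-0.064,-0.2,0,0,0,1,0,-0.064,-0.2,0,0,0,1,0,-0.064,-0.2,0,0,0]'

```text
t: 0.72
tcp_pos: [183.4, 617.3, 482.4]
tcp_rot: [-0.452, -3.109, 0.002]
force: [0.1, 0.6, 0.1]
gripper_width: 85.4
gripper_force: 0.0
```

>>> send_rows --increments '[-0.3,-0.24,-0.012,0,0,0,0.68,-0.3,-0.24,-0.012,0,0,0,0.68,-0.3,-0.24,-0.012,0,0,0,0.68,-0.3,-0.24,-0.012,0,0,0,0.68,-0.3,-0.24,-0.012,0,0,0,0.68]'

```text
t: 1.35
tcp_pos: [442.0, 466.8, 480.5]
tcp_rot: [-1.175, -2.913, 0.002]
force: [0.4, 0.7, 0.1]
gripper_width: 29.9
gripper_force: 0.0
```

>>> send_rows --increments '[-0.3,-0.24,-0.012,0,0,0,0.68,-0.3,-0.24,-0.012,0,0,0,0.68,-0.3,-0.24,-0.012,0,0,0,0.68,-0.3,-0.24,-0.012,0,0,0,0.68,-0.3,-0.24,-0.012,0,0,0,0.68,-0.3,-0.24,-0.012,0,0,0,0.68,-0.3,-0.24,-0.012,0,0,0,0.68,-0.3,-0.24,-0.012,0,0,0,0.68]'

```text
t: 2.35
tcp_pos: [634.3, 38.8, 480.6]
tcp_rot: [-2.171, -2.27, 0.001]
force: [0.6, 0.1, 0.2]
gripper_width: 29.7
gripper_force: 0.0
```

>>> send_rows --increments '[-0.3,-0.24,-0.012,0,0,0,0.68,-0.3,-0.24,-0.012,0,0,0,0.68,-0.3,-0.24,-0.012,0,0,0,0.68,-0.3,-0.24,-0.012,0,0,0,0.68,-0.3,-0.24,-0.012,0,0,0,0.68,-0.3,-0.24,-0.012,0,0,0,0.68,-0.3,-0.24,-0.012,0,0,0,0.68,-0.3,-0.24,-0.012,0,0,0,0.68]'

```text
t: 3.35
tcp_pos: [479.1, -403.9, 480.7]
tcp_rot: [-2.857, -1.304, 0.001]
force: [0.8, 0.2, 0.3]
gripper_width: 29.7
gripper_force: 0.0
```

```bash
python3 - <<'E'
from h import *
from scipy.spatial.transform import Rotation as Ro
s=read_state();M=Ro.from_rotvec(s["tcp_rot"]).as_matrix()
print(s["tcp_pos"],np.degrees(np.arctan2(M[1,0],M[0,0])),s["joints"])
c=camera_info("wrist");print(-np.array(c["R"]).T@np.array(c["t"]))
save("wrist","w1.png")
E
```

```text
[ 479.0756844  -403.86220599  480.68095171] 49.059539665715874 [ 0.03834623  0.35923323  0.84828589  1.54165868 -0.27254696  1.3649419
  0.19652154]
[ 525.12175944 -351.50035904  623.18768685]
```

View pics/w1.png

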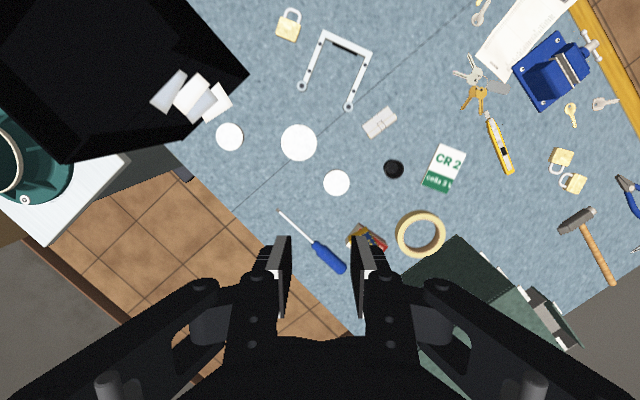

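The overhead wrist view shows the tin at (299,143), posts at about (301,86) and (349,106), the pad at about (346,47), the padlock (288,25), cylinder (380,122) and loupe (393,169).

```bash
python3 - <<'E'
from h import *
im=cv2.imread('pics/w1.png');c=camera_info("wrist")
hsv=cv2.cvtColor(im,cv2.COLOR_BGR2HSV)
m=((hsv[...,1]<40)&(hsv[...,2]>200)).astype(np.uint8)
cs,_=cv2.findContours(m,0,1)
for k in cs:
    if cv2.pointPolygonTest(k,(299,143),False)>0:
        (u,v),(w,h),_=cv2.fitEllipse(k);T=ray("wrist",(u,v),24,c)[0,:2];print("tin",u,v,w,h,T)
cv2.imwrite('pics/wc.png',cv2.resize(im[20:120,285:385],(600,600),interpolation=cv2.INTER_CUBIC))
E
```

```text
tin 298.35552978515625 142.2333221435547 35.394771575927734 36.56798553466797 [ 443.23541229 -377.69652009]
```

View pics/wc.png

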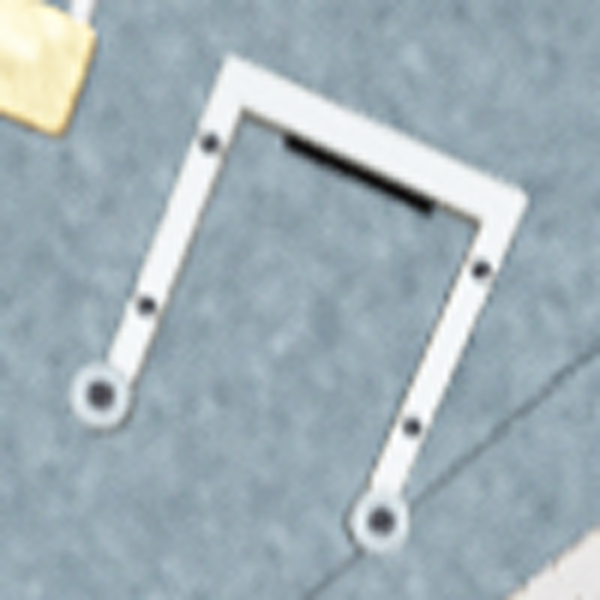

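```bash
python3 - <<'E'
from h import *
c=camera_info("wrist");s=read_state();print(s["tcp_pos"],-np.array(c["R"]).T@np.array(c["t"]))
f=lambda a:(np.array(a)+.5)/6-.5+np.array((285,20))
L,R=ray("wrist",f([(100,395),(381,521)]),24,c)[:,:2];T=ray("wrist",(298.4,142.2),24,c)[0,:2]
B=ray("wrist",f([(286,146),(432,212)]),18,c)[:,:2].mean(0)
g=(L+R)/2;y=(L-R)/np.linalg.norm(L-R);x=np.array([y[1],-y[0]])
a=np.degrees(np.arctan2(x[1],x[0]))
print(L,R,B,"sep",np.linalg.norm(L-R),"yaw",a,np.degrees(np.arctan2(*(B-g)[::-1])),np.linalg.norm(B-g),"home",g+55*x,(T-g)@x-55,(T-g)@y)
E
```

```text
[ 469.74559049 -412.16193348  481.69250962] [ 517.29397497 -359.66339692  623.66642417]
[ 518.41832174 -305.00669533] [ 558.49728386 -391.33839653] [ 619.15912924 -311.35931209] sep 95.18133134116584 yaw 24.902795914050188 24.52087829677849 88.70128677080541 home [ 588.34409352 -325.01314182] -153.70764445534047 13.262025533372338
```

>>> send_rows --increments '[-0.3,0,0,0,0,0,1,-0.3,0,0,0,0,0,1,-0.3,0,0,0,0,0,1,-0.3,-0.125,-0.093,0,0,0,0.06,-0.3,-0.125,-0.093,0,0,0,0,-0.3,0,0,-0.0,0,0,0]'

```text
t: 4.15
tcp_pos: [400.1, -387.2, 481.4]
tcp_rot: [-3.068, -0.666, -0.001]
force: [0.0, -0.4, 0.0]
gripper_width: 30.0
gripper_force: 0.0
```

>>> send_rows --increments '[-0.3,0,0,0.2,0,0,0,-0.3,0,0,0.2,0,0,0,-0.3,0,0,0.2,0,0,0,-0.3,0,0,0.2,0,0,0,-0.3,0,0,0.2,0,0,0,-0.3,0,0,0.2,0,0,0,-0.3,0,0,0,0,0,0,-0.3,0,0,0,0,0,0]'

```text
t: 5.15
tcp_pos: [404.9, -388.0, 182.5]
tcp_rot: [3.067, 0.673, 0.001]
force: [-0.3, -0.1, 0.7]
gripper_width: 29.8
gripper_force: 0.0
```

```bash
python3 - <<'E'
from h import *
from scipy.spatial.transform import Rotation as Ro
s=read_state();M=Ro.from_rotvec(s["tcp_rot"]).as_matrix()
c=camera_info("wrist");a=snapshot("wrist");b=snapshot("side")
print(s["tcp_pos"],np.degrees(np.arctan2(M[1,0],M[0,0])),s["joints"],-np.array(c["R"]).T@np.array(c["t"]))
import pickle;pickle.dump(c,open("c2.pkl","wb"));cv2.imwrite('pics/w2.png',a[...,::-1]);cv2.imwrite('pics/s2.png',b[...,::-1])
cv2.imwrite('pics/ws2.png',np.vstack([a[:300],b[:300]])[...,::-1])
E
```

```text
[ 404.85299118 -387.98172773  182.48016342] 24.749574211584047 [ 0.1512513   0.56131342  0.75751325  2.04741207 -0.56775104  0.74756061
  0.12421626] [ 468.09903034 -358.58294154  325.01968332]
```

View pics/ws2.png

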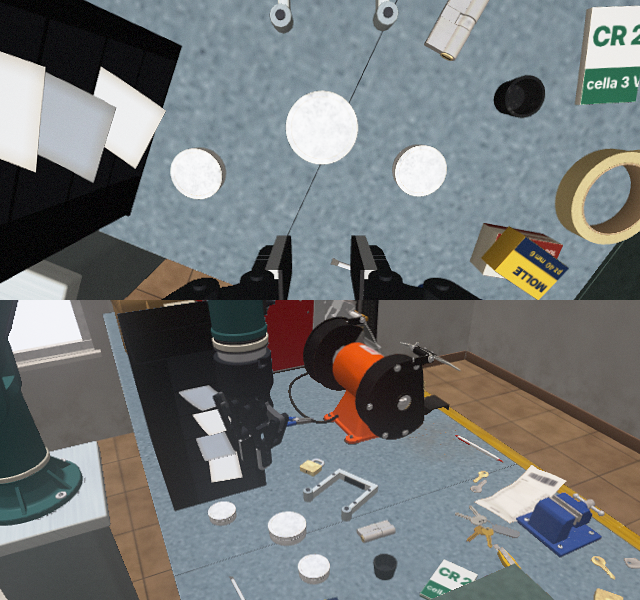

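The wrist view (top) has the tin at (322,127) and post tops at about (281,14) and (387,12). The fingers straddle column 320. In the side view (bottom) the arm stands clear above the cabinet.

```bash
python3 - <<'E'
from h import *
import pickle;c=pickle.load(open("c2.pkl","rb"))
im=cv2.imread('pics/w2.png');hsv=cv2.cvtColor(im,cv2.COLOR_BGR2HSV)
m=((hsv[...,1]<40)&(hsv[...,2]>200)).astype(np.uint8)
for k in cv2.findContours(m,0,1)[0]:
    if cv2.pointPolygonTest(k,(322,127),False)>0:
        e=cv2.fitEllipse(cv2.convexHull(k));T=ray("wrist",e[0],24,c)[0,:2];print("tin",e,T)
d=(im.max(2)<110).astype(np.uint8); H=[]
for u,v in((281,14),(387,12)):
    w=d[v-7:v+8,u-7:u+8];y_,x_=np.nonzero(w);p=(u-7+x_.mean(),v-7+y_.mean());print(p,len(x_));H.append(p)
L,R=ray("wrist",H,24,c)[:,:2]
g=(L+R)/2;y=(L-R)/np.linalg.norm(L-R);x=np.array([y[1],-y[0]])
print(L,R,"sep",np.linalg.norm(L-R),"yaw",np.degrees(np.arctan2(x[1],x[0])),"home",g+55*x,"tin",(T-g)@x-55,(T-g)@y)
P=np.array(read_state()["tcp_pos"])[:2];print("tcp",P,(P-g)@x-55,(P-g)@y)
E
```

```text
tin ((321.30419921875, 127.02832794189453), (71.90028381347656, 73.54834747314453), 1.866296410560608) [ 455.38308297 -365.77146324]
(np.float64(279.7831325301205), np.float64(14.361445783132531)) 83
(np.float64(387.73493975903614), np.float64(11.783132530120483)) 83
[ 528.75450504 -291.59645954] [ 570.6684761 -377.1897574] sep 95.30474074994457 yaw 26.09041555551274 home [ 599.10705416 -310.20471669] tin -153.51630536289753 13.303653839563466
tcp [ 405.17985336 -388.36308434] -208.53942905756415 15.092918021755345
```

>>> send_rows --increments '[-0.3,-0.05,0.008,0.12,0,0,-0.08,-0.3,0,0,0.16,0,0,0,-0.3,0,0,0.16,0,0,0,-0.3,0,0,0.12,0,0,0,-0.3,0,0,0.08,0,0,0,-0.3,0,0,0,0,0,0,-0.3,0,0,0,0,0,0]'

```text
t: 6.12
tcp_pos: [394.5, -395.2, 22.9]
tcp_rot: [3.062, 0.69, 0.003]
force: [-0.3, -0.0, 0.4]
gripper_width: 29.6
gripper_force: 0.0
```

>>> send_rows --increments '[-0.3,0,0,0.04,0,0,0,-0.3,0,0,0.028,0,0,0,-0.3,0.04,0,0,0,0,0,-0.3,0.04,0,0,0,0,0,-0.3,0.02,0,0,0,0,0,-0.3,0.02,0.004,0,0,0,0,-0.3,0.02,0.004,0,0,0,0,-0.3,0.02,0.004,0,0,0,0]'

```text
t: 7.12
tcp_pos: [430.9, -379.5, 4.3]
tcp_rot: [3.065, 0.69, -0.0]
force: [-1.3, 0.7, -0.2]
gripper_width: 29.9
gripper_force: 0.3
```

```bash
cat > look.py <<'E'
from h import *
import sys
s=read_state();c=camera_info("wrist");a=snapshot("wrist");cv2.imwrite(f'pics/{sys.argv[1]}.png',a[...,::-1])
x=np.array([np.cos(np.radians(25.4)),np.sin(np.radians(25.4))]);y=np.array([-x[1],x[0]]);h=np.array([599.5,-310.2])
im=a[...,::-1].copy();hsv=cv2.cvtColor(im,cv2.COLOR_BGR2HSV)
m=((hsv[...,1]<40)&(hsv[...,2]>200)).astype(np.uint8);m=cv2.morphologyEx(m,cv2.MORPH_OPEN,np.ones((9,9)))
print("force",s["force"],"w",s["gripper_width"],s["gripper_force"])
P=s["tcp_pos"];print("tcp keeper",(P[:2]-h)@x,(P[:2]-h)@y,P[2])
for k in cv2.findContours(m,0,1)[0]:
    if cv2.contourArea(k)<2000: continue
    e=cv2.fitEllipse(cv2.convexHull(k));T=ray("wrist",e[0],24,c)[0,:2];print("blob",np.round(e[0]),np.round(e[1]),(T-h)@x,(T-h)@y)
E
python3 look.py w3
```

```text
force [-1.31225129  0.70368027 -0.15043053] w 29.875924442076176 0.2565917861647904
tcp keeper -182.04063497175386 9.685566717357048 4.349642126414623
blob [526. 289.] [83. 99.] -191.06389241199173 -85.57022816878191
blob [ 57. 293.] [ 82. 110.] -193.72915305460543 133.8998357672956
blob [320. 172.] [164. 167.] -136.26073829259877 9.762111387140337
```

View pics/w3.png

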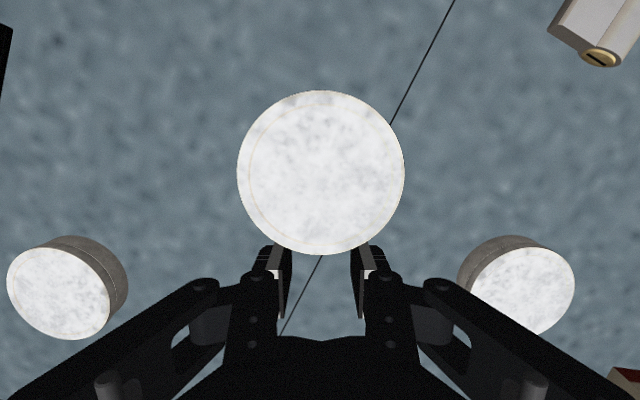

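The tin at (320,172) is seated between the two fingertips, which touch its rear at (283,250) and (357,250). The posts are out of view.

>>> send_rows --increments '[-0.3,0.018,0.005,0,0,0,0,-0.3,0.018,0.005,0,0,0,0,-0.3,0.018,0.005,0,0,0,0,-0.3,0.018,0.005,0,0,0,0,-0.3,0.018,0.005,0,0,0,0,-0.3,0.018,0.005,0,0,0,0,-0.3,0.01,0.003,0,0,0,0,-0.3,0,0,0,0,0,0]'

```text
t: 8.18
tcp_pos: [461.5, -374.3, 4.3]
tcp_rot: [3.065, 0.691, 0.001]
force: [-0.5, -0.9, 0.2]
gripper_width: 29.9
gripper_force: 0.0
```

```bash
python3 look.py w4
```

```text
force [-0.48382318 -0.88727323  0.23449185] w 29.857878789038427 0.0
tcp keeper -152.1624777825706 1.327389092099942 4.323973320119582
blob [ 51. 337.] [71. 89.] -189.26435914464597 135.6745916015259
blob [320. 172.] [164. 168.] -106.12853528511995 1.4546081912624018
```

View pics/w4.png

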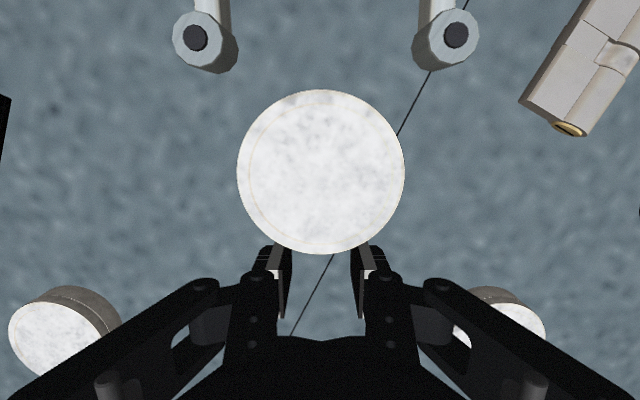

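The post tops show at (195,37) and (454,35), with the tin at (320,172), a couple of mm left of the middle.

```bash
python3 - <<'E'
from h import *
c=camera_info("wrist");s=read_state()
L,R,T=ray("wrist",[(195,37),(454,35),(320.3,172)],24,c)[:,:2]
g=(L+R)/2;y=(L-R)/np.linalg.norm(L-R);x=np.array([y[1],-y[0]]);P=s["tcp_pos"][:2]
print(L,R,np.linalg.norm(L-R),np.degrees(np.arctan2(x[1],x[0])),"home",g+55*x,"tin",(T-g)@x-55,(T-g)@y,"tcp",(P-g)@x-55,(P-g)@y)
E
```

```text
[ 528.64789629 -291.28069546] [ 570.07235763 -376.99517455] 95.19956891875253 25.79374869767911 home [ 598.88027084 -310.20562733] tin -105.87508558309017 1.9376259761490715 tcp -151.77958637348766 2.212800196822897
```

>>> send_rows --increments '[-0.3,0.02,0.003,0,0,0,-0.05,-0.3,0.02,0.003,0,0,0,0,-0.3,0.02,0.002,0,0,0,0,-0.3,0.02,0,0,0,0,0,-0.3,0.02,0,0,0,0,0,-0.3,0.02,0,0,0,0,0,-0.3,0,0,0,0,0,0]'

```text
t: 9.1
tcp_pos: [489.7, -362.7, 4.3]
tcp_rot: [-3.062, -0.702, -0.001]
force: [0.8, -0.0, 1.0]
gripper_width: 30.2
gripper_force: 0.0
```

```bash
sed -i 's/25\.4/25.8/g;s/599.5,/599.0,/' look.py; python3 look.py w5
```

```text
force [ 0.83094037 -0.01699103  1.02660631] w 30.194786025952816 0.0
tcp keeper -121.21008750596937 0.32665243652613185 4.271872634513095
blob [321. 171.] [164. 168.] -75.12256477579419 0.3586265962664257
```

View pics/w5.png

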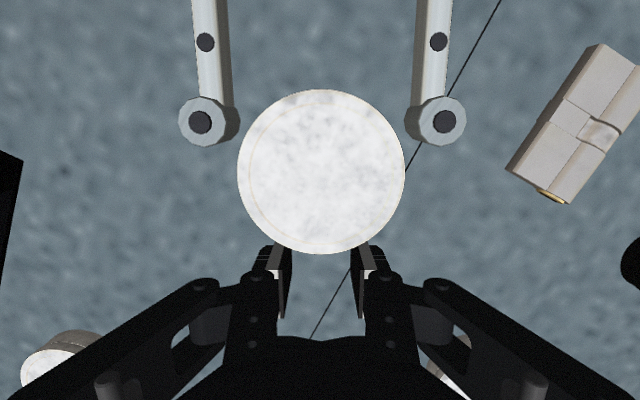

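The tin sits centred at (321,171) between posts at (200,122) and (442,121), so I'll push straight on.

>>> send_rows --increments '[-0.3,0.028,0,0,0,0,0,-0.3,0.028,0,0,0,0,0,-0.3,0.028,0,0,0,0,0,-0.3,0.028,0,0,0,0,0,-0.3,0,0,0,0,0,0]'

```text
t: 9.78
tcp_pos: [515.3, -350.2, 4.2]
tcp_rot: [-3.062, -0.703, -0.001]
force: [0.5, 0.3, 0.1]
gripper_width: 29.8
gripper_force: 0.0
```

>>> send_rows --increments '[-0.3,0.028,0,0,0,0,0,-0.3,0.028,0,0,0,0,0,-0.3,0.028,0,0,0,0,0,-0.3,0.028,0,0,0,0,0,-0.3,0.02,0,0,0,0,0,-0.3,0,0,0,0,0,0]'

```text
t: 10.52
tcp_pos: [544.6, -336.1, 4.3]
tcp_rot: [-3.062, -0.702, -0.001]
force: [-0.4, -0.1, 0.4]
gripper_width: 29.7
gripper_force: 0.0
```

```bash
python3 look.py w6
```

```text
force [-0.35887567 -0.07118628  0.37153434] w 29.699102794567263 0.0
tcp keeper -60.25669827827132 0.33670791865342053 4.275250882869577
blob [321. 171.] [164. 168.] -13.98426914894482 0.3447719640120823
```

>>> send_rows --increments '[-0.3,0.01,0,0,0,0,0,-0.3,0.01,0,0,0,0,0,-0.3,0.01,0,0,0,0,0,-0.3,0.01,0,0,0,0,0,-0.3,0.008,0,0,0,0,0,-0.3,0.006,0,0,0,0,0,-0.3,0,0,0,0,0,0]'

```text
t: 11.45
tcp_pos: [556.2, -330.6, 4.3]
tcp_rot: [-3.062, -0.701, -0.0]
force: [-0.5, 0.9, -0.1]
gripper_width: 29.8
gripper_force: 0.0
```

```bash
python3 look.py w7
```

```text
force [-0.47512915  0.90149689 -0.12402326] w 29.799419226852326 0.04908538889139891
tcp keeper -47.361030434121645 0.2653247630867632 4.303172824477012
blob [320. 172.] [164. 168.] -1.5645928754543035 0.287782005698203
blob [393.  56.] [ 36. 116.] 42.48389767600499 -26.694661196811552
```

View pics/w7.png

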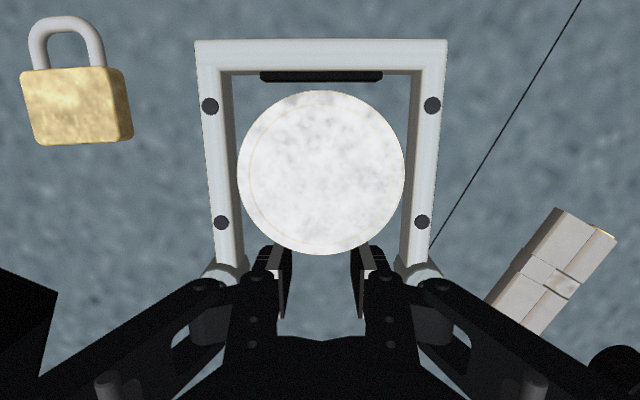

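The tin's front edge (row 90) is still about 3 mm short of the pad (row 81), so I'll nudge it on until the force shows contact.

>>> send_rows --increments '[-0.3,0.006,0,0,0,0,0,-0.3,0.004,0,0,0,0,0,-0.3,0,0,0,0,0,0]'

```text
t: 11.88
tcp_pos: [558.3, -329.6, 4.3]
tcp_rot: [-3.062, -0.701, -0.0]
force: [-0.9, -0.4, 0.2]
gripper_width: 30.3
gripper_force: 0.2
```

>>> send_rows --increments '[-0.3,0.004,0,0,0,0,0,-0.3,0.003,0,0,0,0,0,-0.3,0,0,0,0,0,0]'

```text
t: 12.25
tcp_pos: [559.9, -328.8, 4.3]
tcp_rot: [3.062, 0.701, 0.0]
force: [-0.8, -0.0, -0.0]
gripper_width: 29.6
gripper_force: 0.2
```

>>> send_rows --increments '[-0.3,0.005,0,0,0,0,0,-0.3,0,0,0,0,0,0]'

```text
t: 12.5
tcp_pos: [561.1, -328.3, 4.3]
tcp_rot: [3.062, 0.701, 0.0]
force: [-0.8, 0.1, -0.6]
gripper_width: 29.7
gripper_force: 0.2
```

```bash
python3 look.py w8; python3 - <<'E'
import cv2
im=cv2.imread('pics/w8.png')
for c in(300,320,340): print([int(v) for v in im[60:100,c].max(1)])
E
```

```text
force [-0.80631257  0.12451815 -0.62770004] w 29.718202969899117 0.18641523085534573
tcp keeper -42.01131160460732 0.25081358620614225 4.316716773084408
blob [320. 172.] [164. 167.] 3.722932129855902 0.2564205245890274
[201, 200, 202, 201, 203, 203, 204, 201, 201, 198, 201, 202, 202, 200, 197, 198, 196, 199, 199, 200, 187, 184, 181, 164, 110, 43, 20, 21, 16, 25, 22, 19, 123, 197, 202, 198, 205, 211, 220, 225]
[201, 202, 202, 205, 207, 201, 201, 204, 199, 198, 199, 198, 204, 202, 202, 197, 200, 198, 199, 199, 187, 180, 177, 159, 103, 33, 19, 24, 18, 13, 145, 216, 204, 203, 209, 210, 211, 212, 213, 209]
[202, 199, 206, 203, 204, 205, 203, 202, 201, 201, 201, 200, 206, 203, 198, 200, 201, 198, 200, 200, 186, 180, 175, 160, 102, 34, 14, 21, 23, 20, 21, 14, 145, 217, 210, 214, 222, 227, 229, 230]
```

```bash
python3 - <<'E'
import cv2
im=cv2.imread('pics/w7.png')
for c in(270,320): print([int(v) for v in im[60:100,c].max(1)])
im=cv2.imread('pics/w8.png')
for c in(265,270,275,370,375): print([int(v) for v in im[76:110,c].max(1)])
E
```

```text
[202, 203, 200, 202, 202, 198, 193, 183, 178, 163, 120, 40, 16, 23, 28, 19, 17, 15, 21, 24, 1, 14, 62, 142, 130, 130, 132, 134, 129, 136, 136, 136, 135, 140, 137, 137, 139, 141, 137, 140]
[202, 205, 205, 204, 206, 194, 189, 183, 179, 156, 105, 43, 21, 22, 20, 20, 25, 29, 22, 17, 11, 6, 79, 140, 134, 138, 138, 136, 134, 131, 173, 215, 210, 212, 210, 218, 219, 216, 215, 216]
[202, 196, 194, 198, 189, 182, 175, 168, 124, 53, 14, 24, 23, 20, 20, 21, 22, 8, 70, 124, 130, 131, 131, 131, 132, 131, 135, 136, 139, 142, 137, 136, 137, 123]
[201, 198, 196, 198, 190, 182, 178, 168, 118, 50, 14, 25, 23, 25, 25, 28, 21, 15, 11, 87, 132, 126, 129, 132, 134, 132, 132, 131, 131, 127, 153, 219, 235, 230]
[198, 196, 199, 203, 188, 179, 180, 169, 122, 51, 15, 17, 24, 23, 28, 22, 23, 12, 12, 88, 132, 129, 129, 132, 128, 125, 129, 190, 233, 235, 235, 235, 235, 236]
[202, 202, 202, 199, 189, 182, 178, 157, 102, 25, 19, 23, 24, 23, 28, 15, 18, 14, 49, 100, 117, 111, 109, 112, 114, 116, 119, 124, 120, 124, 191, 222, 213, 210]
[203, 200, 201, 197, 187, 184, 179, 161, 102, 30, 20, 27, 19, 20, 24, 19, 13, 7, 48, 101, 124, 113, 118, 121, 116, 121, 121, 124, 124, 126, 128, 133, 123, 123]
```

>>> send_rows --increments '[-0.3,0.004,0,0,0,0,0,-0.3,0,0,0,0,0,0]'

```text
t: 12.8
tcp_pos: [561.2, -328.2, 4.3]
tcp_rot: [3.062, 0.7, -0.001]
force: [-2.1, -1.0, -0.0]
gripper_width: 30.3
gripper_force: 0.9
```

Force has risen and the TCP has stopped, so the tin is home. I'll back the fingers off.

>>> send_rows --increments '[-0.3,-0.01,0,0,0,0,0,-0.3,-0.03,0,0,0,0,0,-0.3,-0.04,0,0,0,0,0,-0.3,-0.04,0,0,0,0,0,-0.3,0,0,0,0,0,0,-0.3,0,0,0,0,0,0]'

```text
t: 13.55
tcp_pos: [535.0, -340.9, 4.4]
tcp_rot: [-3.062, -0.7, -0.001]
force: [-0.7, 0.4, 0.5]
gripper_width: 30.1
gripper_force: 0.0
```

```bash
python3 look.py w9; python3 - <<'E'
from h import *
im=cv2.imread('pics/w9.png')
print(im[0:60,320].max(1))
print(ray("wrist",[(320,r) for r in(5,10,20,30)],18)[:,:2])
E
```

```text
force [-0.67096511  0.44547379  0.54501416] w 30.0593795417177 0.0
tcp keeper -70.99458843755995 0.16872550587045865 4.354993240047955
blob [320.  99.] [178. 185.] 3.370543115969867 0.20846402893912797
[179 177 171 141 104  65 129 218 209 209 212 213 213 215 214 213 213 210
 212 216 210 213 217 222 223 221 227 226 226 229 231 231 235 235 236 236
 235 234 234 232 230 228 227 227 229 228 231 230 229 229 228 229 228 229
 227 229 226 220 221 221]
[[ 632.87292905 -293.3943212 ]
 [ 631.33888088 -294.13390623]
 [ 628.24273267 -295.62658171]
 [ 625.10794209 -297.13786211]]
```

```bash
python3 -c "
from rig import *
print(sign_off())"
```

```text
the job is handed in; nothing more can be done
None
```

I pushed the grease tin flat through the gate posts until it pressed against the back stop, backed the fingers off, and handed the job in at about 14 s. The last look put the tin 3.4 mm from home along the keeper and 0.2 mm across. I saw no contact with the padlock, lock cylinder or loupe, though I didn't re-measure them at the end, and the sign-off gave no verdict.

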